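# Level the engraving bed and hold its sprung chip guard at the mark

### The job

The engraving machine's bed has sagged: with the blue chip guard still shut, turn the black bar knob of the tilt screw until the bed sits level. Then lift the sprung guard until its white pointer is at the orange mark, and finish while the gripper holds it steady there, with the bed still level and nothing else propping it. Leave the cup, the jar and the graver where they are.

Things in the scene. Friction and masses are not known exactly. Their poses are not given: they have to be found in the camera images.
- machine: Engraving machine's fixed base, a dark steel plate 250 x 400 x 8 mm on the table, at a different place and yaw each time. Origin on the table top, below the dish; x to the machine's back (guard hinge), y to its left, z up. The grey bed (240 x 250 x 12 mm) is hinged at its left (y = 135 mm, 46 mm up); on it a green chip tray 200 x 200 x 60 mm, rim 112 mm up when level, covered by the guard.
- bed (a joint): Tilt of the bed about its left-hand hinge (along the machine's x), rad: 0 = level, negative = the right (tilt-screw) side hangs low. Starts between about -0.10 and -0.045. Tray, guard and mark tilt with it. When level, the top of its ear at the screw is by the white band on the screw post, 52 mm above the table.
- screw (a joint): Angle of the tilt screw, rad, growing clockwise seen from above; 1 rad clockwise raises the bed by 0.07 rad. At 0 the bed is level and the knob's bar lies along the machine's x, white line to the back. Starts between about -1.4 and -0.65; turns from -1.6 to 0.7. Stiff (about 0.15 N m); stays where it is left.
- screw_grip (a point): Grip point of the tilt screw's knob, on its vertical axis: 200 mm right of the machine's origin, 100 mm above the table. The knob is a black bar 52 mm long (its own x), 14 mm thick (its own y), from 78 to 114 mm above the table, on a steel disc of radius 26 mm, top 78 mm up. It turns but does not rise or sink. Pinch it across its thickness from above.
- guard (a joint): Opening of the chip guard, rad: 0 = shut on the tray (parallel to the bed), growing as its front edge is lifted; at most 1.3. A spring pulls it shut: with its weight it takes about 4 N at the handle to start and 8 N at 0.95 rad; it snaps shut when let go.
- guard_handle (a point): Middle of the guard's handle, a round steel bar 12 mm thick, 100 mm long along y (the machine's left), on two end posts near the guard's front edge: 180 mm in front of the hinge line, 40 mm above the guard's mid-plane (36 mm free below its centre line). Its axes turn with the guard: x to the hinge, z out of its top. Grasp from above, fingers in front and behind; the bar can turn between them.
- guard_hinge (a point): Point on the guard's hinge line (along y) at the back of the tray, mid-width; 116 mm above the table when level. The guard is a blue frame 204 x 204 x 8 mm with a clear window and a small white pointer standing out of its left edge, 130 mm from the hinge.
- mark (a joint): Angle at which the orange mark is clamped, rad, measured exactly as guard (the guard is at the mark when both are equal). Between 0.45 and 0.95, different each time; it cannot be moved.
- mark_tab (a point): Middle of the orange mark, a tab 22 x 16 x 16 mm clamped on a thin steel quadrant at the left of the guard, 130 mm from the hinge line, 129 mm left of the guard's middle. Its x axis points at the hinge line, as the guard's x does when the guard is at the mark. The quadrant reaches 245 mm above the table: pass over it.
- cup: Bystander: copper cup, 70 mm across, 80 mm high, origin under its middle, standing to the left and back of the machine. Leave alone.
- jar: Bystander: closed amber glass jar, 56 mm across, 75 mm high, origin under its middle, standing to the right of the machine, beyond the tilt screw. Leave alone.
- graver: Bystander: hand graver with a dark wooden handle, about 160 mm long, lying at the left of the machine. Leave alone.

How it is judged (in metres and radians):
On the way, in this order (a step that is already met when the one before it is completed fails the run):
1. the bed is level (within 0.015 rad) with the guard still shut (value of joint bed between -0.015 and 0.015 rad and value of joint guard below 0.06 rad), for 0.3 s.
2. the guard is lifted to the mark by the gripper (angle between the x axis of guard_handle and the x axis of mark_tab, either way round below 0.06 rad and contact force between the fingers and guard above 1.5 N), for 0.3 s.
At the end, for the whole second after the job is handed in: The gripper holds the guard still (under 0.08 rad/s), its fingers bearing on it with more than 1.5 N, its angle within 0.06 rad of the orange mark's (pointer inside the width of the tab); the bed is level within 0.015 rad; no loose thing touches the guard (all of step 2 and velocity of joint guard between -0.08 and 0.08 rad/s and value of joint bed between -0.015 and 0.015 rad and contact force between guard and cup below 0.1 N and contact force between guard and jar below 0.1 N and contact force between guard and graver below 0.1 N); the arm keeps its last pose, push and grip.
It fails at once if the cup is moved by more than 25 mm (distance of cup from where it was at the start of the episode above 0.025 m).
It fails at once if the jar is moved by more than 25 mm (distance of jar from where it was at the start of the episode above 0.025 m).
It fails at once if the graver is moved by more than 25 mm (distance of graver from where it was at the start of the episode above 0.025 m).
It also fails if it takes over 58 s, if anything falls off the work surface, if the arm or the gripper's body presses on something with over 40 N, if the wrist force passes 120 N, or if a joint passes its speed limit or range.

### The arm

A 6-joint arm with a two-finger parallel gripper is mounted at the origin on the work surface. World frame = base frame: x ahead of the robot, y to its left, z up, the work surface at z = 0. Lengths are in m, angles in degrees, forces in N, time in s.
With the tool pointing down it reaches from about 0.25 to 0.725 m from the base axis. Payload 9.7 kg.
Tool frame: the origin (TCP) lies midway between the tips of the shut fingers; the grasp point (between the pads) lies 19 mm behind it; z points along the fingers, y is the direction in which the jaws open and shut (so a half turn about z gives the same grasp; the last joint's range is limited). The gripper opens to 85 mm and grips with 20 to 120 N. Pads are 22 mm wide; open, the fingers measure 114 mm over their backs; the gripper's body (76 mm by 85 mm) begins 54 mm behind the grasp point. The pads swing forward as they close: fully open they stand 13 mm farther back than shut.
Start: joints at [69.844, 4.979, 10.078, 95.1, 0, 90], TCP at [0.19, 0.516, 0.231] pointing down, gripper open.
Joint ranges: [-179.16, 179.16], [-48.56, 103.87], [-65.8, 70.77], [-126.05, 130.52], [-82.76, 87.17], [-180, 180]. Speed limits (degrees/s): [127.2, 127.2, 147.25, 180, 180, 180].

### API

Orientations are given as [roll, pitch, yaw] about the fixed x, y, z axes, in that order (R = Rz(yaw) Ry(pitch) Rx(roll)).
In Python, from workcell import bot, camera, recognise gives the robot as it stands. The module is installed in compiled form; this text tells all that it offers.
- The arm moves only by the tool apply_moves, never from a script. Its argument "targets" is one flat list of numbers, 7 for each row, row after row: the shift along the world's x, y, z in units of 30 mm (1.0 is 30 mm), then the turn, a rotation vector about the world's x, y, z in units of 6 degrees (1.0 is 6 degrees), then the opening, from 0 (shut) to 1 (fully open). A call has 1 to 5 rows; each row is the pose to reach, as a shift and turn from the pose commanded when the call began; what a row does not reach only later rows make up. A row lasts 1/10 s, in which the tool goes at most 50 mm and 8.59 degrees, less where a joint would pass 70% of its speed; a pose out of reach is approached as far as the arm can. A call with a gripper value outside its range is refused whole. The fingers move at their own pace and stop on an object; "newtons" is the grip in N (left out, the last holds). Time passes only in rows, so rows that repeat a pose let the fingers close. It gives the time, the measured TCP pose, the force and the opening at its end, in the units of the state.
- bot.get_obs(): the state, without advancing time (a new reading comes with each control period).
- camera(name): name is "side" or "top"; returns a dict with "img" (420x560x3 uint8, red, green, blue), "intrinsics" (3x3 intrinsics, pixels), "k1" (the pictures are not rectified: a ray, as slopes to the right and down, at radius r is drawn at 1 + k1 r^2 times it, then the intrinsics apply), "origin" and "rotation" of the camera in the world. Camera axes: x right, y up, looking along -z (the intrinsics and any distortion apply to the point x, -y, -z); pixel columns grow to the right and rows downward; lengths in m; the calibration is good to about 2 mm. A picture is of the moment at which its call begins. There is no depth.
- bot.job_done(): hands the job in, once; it reports no verdict.
Trained networks look in the newest picture that a camera, given by its name, has taken for a name from the list of things; names that differ only in an ending like _2 or _b are one class to them, and where a whole thing is asked for, a point or a joint stands for the part that bears it (a point fixed in the world has none). Each returns a list of dicts, best first, with "conf" (0 to 1); they miss things now and then, are a little off and sometimes report something else, mostly with a low value. They report only what shows in the picture. A call takes as long as a camera call.
- recognise(query, camera): "box" ([left, top, right, bottom] in pixels, round what is visible of it).
The state is a dict: "time": time; "q": joint angles; "qd": joint speeds; "joint_efforts": joint torques, N m; "ee_pos": TCP position; "tcp_rot": TCP orientation; "wrist_force": force on the tool from outside, world axes, zero at the start; "torque": the same for the moment, N m; "opening": finger opening in m.
Only numpy, scipy, OpenCV 4.12 (cv2) and the standard library are available. Lean on these libraries where they do the work, as an engineer would, in place of code of your own. Each camera call takes 0.05 s, during which the arm holds its last target.

## Working session

There is one attempt and no reset: what is moved stays moved. The work goes in short steps, Python scripts to look and compute and a tool call to move; the robot and the scene stay as the last step left them, time stands still between calls to the robot, and variables do not carry over. Pictures are saved under pics/ and viewed, and the job is handed in when it is done.

Besides the shell and the picture viewer there is one more tool, called after "Request:" as name(argument=value, ...), one argument or row to a line, values as JSON. apply_moves: Moves the arm, as the interface text tells. Its arguments: {"type":"object","properties":{"targets":{"type":"array"},"newtons":{"type":"number"}},"required":["targets"]}

```bash
mkdir -p pics; cat > look.py <<'E'
import cv2,sys,numpy as np,pickle
from workcell import bot,camera,recognise
def snap(tag):
    d={}
    for n in("side","top"):
        c=camera(n); d[n]=c
        cv2.imwrite(f"pics/{tag}_{n}.png",c["img"][:,:,::-1])
    pickle.dump(d,open(f"{tag}.pkl","wb"))
    return d
E
python3 - <<'E'
from look import *
d=snap("a")
for n in d:
    c=d[n];print(n,c["intrinsics"],c["k1"],c["origin"],c["rotation"])
    for q in("machine","screw","screw_grip","guard","guard_handle","mark","mark_tab","cup","jar","graver","bed"):
        print(q,[(r["box"],round(r["conf"],2)) for r in recognise(q,n)[:2]])
o=bot.get_obs();print(o)
E
```

```text
side [[532.13734926   0.         268.78387669]
 [  0.         532.13734926 212.38851319]
 [  0.           0.           1.        ]] -0.09459978142925858 [ 0.10691597 -0.67672907  1.155411  ] [ 39.22427249  -0.33747062 -35.29923162]
machine [([183.8, 130.8, 315.9, 306.1], 0.75), ([298.1, 296.8, 319.9, 333.5], 0.7)]
screw [([252.4, 250.5, 273.3, 277.6], 0.72)]
screw_grip [([252.0, 255.2, 272.3, 275.8], 0.75)]
guard [([193.4, 164.2, 287.8, 240.9], 0.91)]
guard_handle [([190.6, 163.3, 290.4, 243.5], 0.81), ([239.5, 129.5, 264.5, 164.4], 0.61)]
mark [([214.3, 144.2, 224.8, 153.8], 0.47), ([239.0, 131.6, 262.2, 164.9], 0.47)]
mark_tab [([214.1, 143.8, 224.9, 155.7], 0.4)]
cup [([237.4, 130.4, 262.5, 167.4], 0.92)]
jar [([296.7, 296.7, 321.6, 330.2], 0.86), ([240.1, 130.6, 264.6, 167.2], 0.26)]
graver [([201.8, 146.8, 216.0, 171.9], 0.42)]
bed [([183.4, 133.6, 297.9, 289.0], 0.74)]
top [[462.34832386   0.         281.13520051]
 [  0.         462.34832386 210.56337711]
 [  0.           0.           1.        ]] -0.017954609039516546 [0.45142159 0.03116265 1.22815455] [  8.27946546  -1.444255
[... 578 characters left out ...]
22.3, 293.4], 0.62), ([311.6, 246.6, 332.4, 264.6], 0.51)]
{'time': 1.2, 'q': array([6.98447638e+01, 4.98081953e+00, 1.00760111e+01, 9.50974830e+01,
       1.03365689e-03, 9.00003827e+01]), 'qd': array([-0.06672553, -0.06119018, -0.03895525, -0.04067066, -0.00412665,
       -0.01666928]), 'joint_efforts': array([-1.39084685e-03, -5.20102322e+01,  4.64856470e+01,  1.81282732e-03,
       -9.40793393e-05,  1.86925342e-05]), 'ee_pos': array([0.18950612, 0.51632187, 0.23124597]), 'tcp_rot': array([-1.79997709e+02, -1.03364159e-03,  1.59844381e+02]), 'wrist_force': array([0.1168866 , 1.09261612, 0.9367814 ]), 'torque': array([ 0.03009498, -0.01571652, -0.0413866 ]), 'opening': 0.08512418132900898}
```

```bash
python3 - <<'E'
import cv2
a=cv2.imread("pics/a_top.png")[140:315,100:400];cv2.imwrite("pics/a_top_c.png",cv2.resize(a,(800,467),interpolation=2))
a=cv2.imread("pics/a_side.png")[120:340,170:400-60];cv2.imwrite("pics/a_side_c.png",cv2.resize(a,(462,600),interpolation=2))
E
```

```text
(no output)
```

View pics/a_top_c.png

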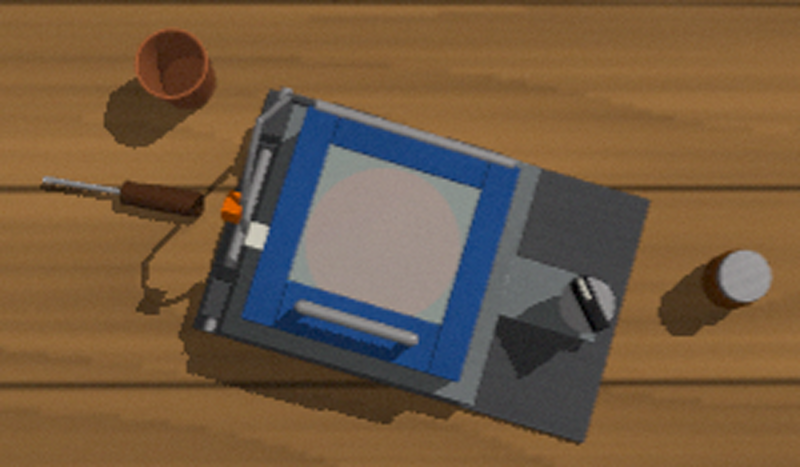

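View pics/a_side_c.png

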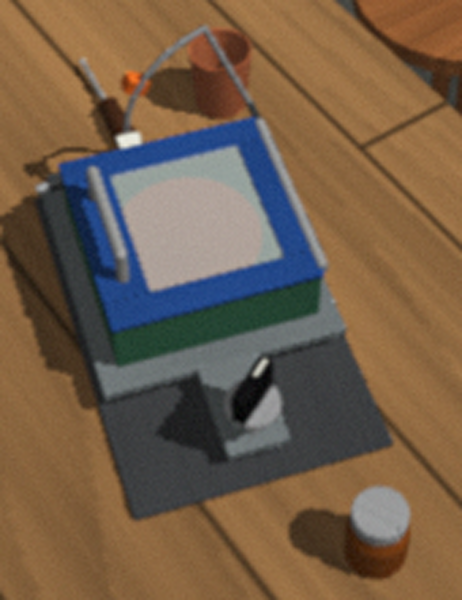

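View pics/a_side.png

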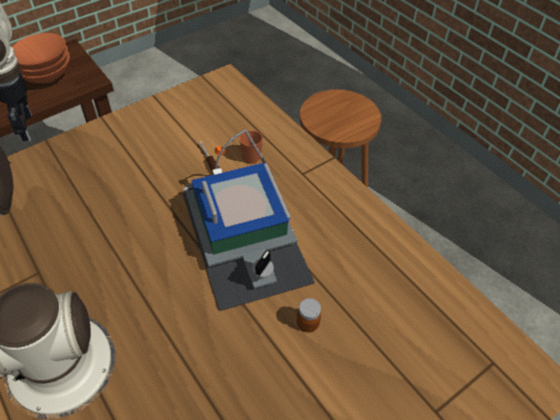

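View pics/a_top.png

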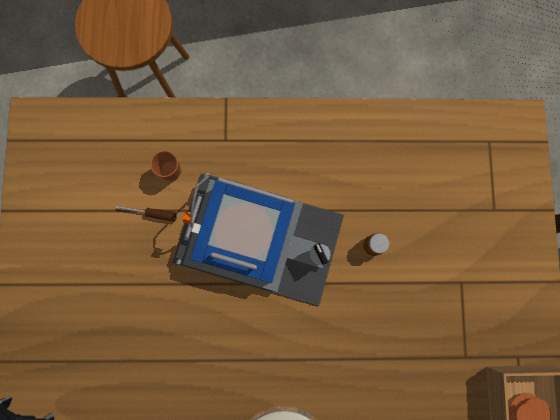

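```bash
python3 - <<'E'
import cv2
def crop(n,x0,y0,w,h,s,out):
    a=cv2.imread(f"pics/a_{n}.png")[y0:y0+h,x0:x0+w]
    a=cv2.resize(a,(w*s,h*s),interpolation=cv2.INTER_NEAREST)
    for x in range(x0-x0%10+10,x0+w,10): 
        cv2.line(a,((x-x0)*s,0),((x-x0)*s,6),(255,255,255),1); cv2.putText(a,str(x),((x-x0)*s+2,12),0,.35,(0,255,255),1)
    for y in range(y0-y0%10+10,y0+h,10): 
        cv2.line(a,(0,(y-y0)*s),(6,(y-y0)*s),(255,255,255),1); cv2.putText(a,str(y),(8,(y-y0)*s+4),0,.35,(0,255,255),1)
    cv2.imwrite(f"pics/{out}.png",a)
crop("top",170,170,130,120,5,"z_top1")
crop("top",260,190,95,120,5,"z_top2")
crop("side",180,125,130,110,5,"z_side1")
crop("side",180,205,150,110,5,"z_side2")
E
```

```text
(no output)
```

View pics/z_top1.png

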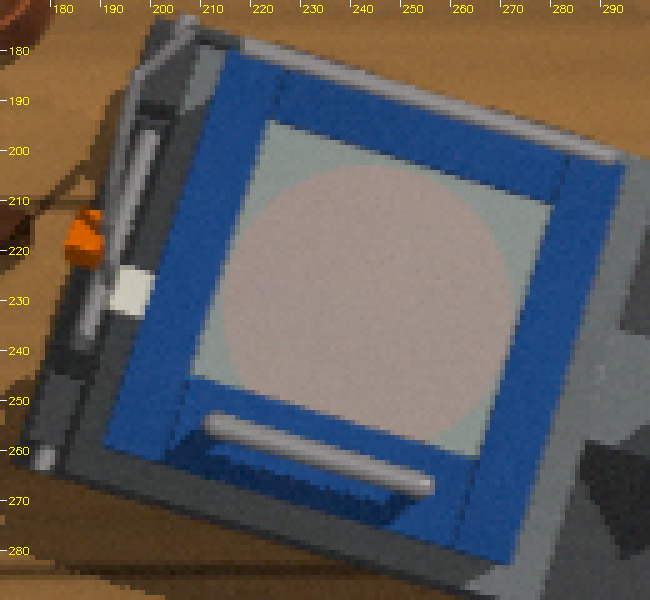

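View pics/z_top2.png

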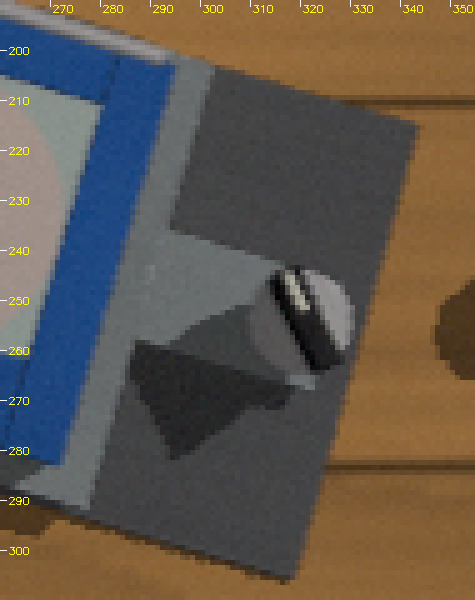

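View pics/z_side1.png

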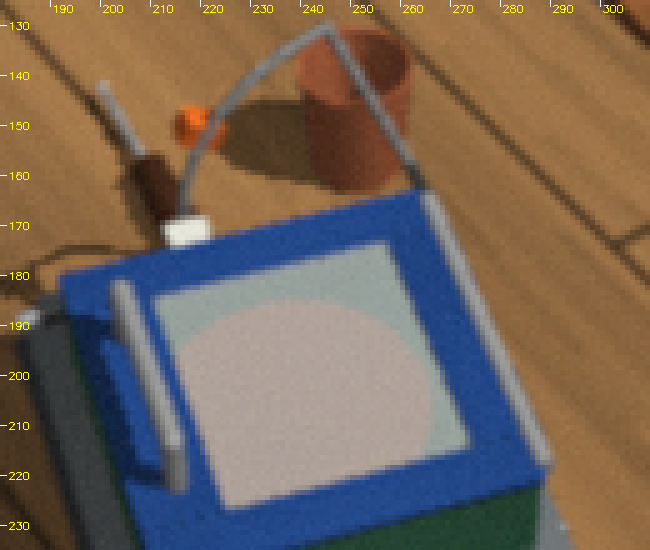

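View pics/z_side2.png

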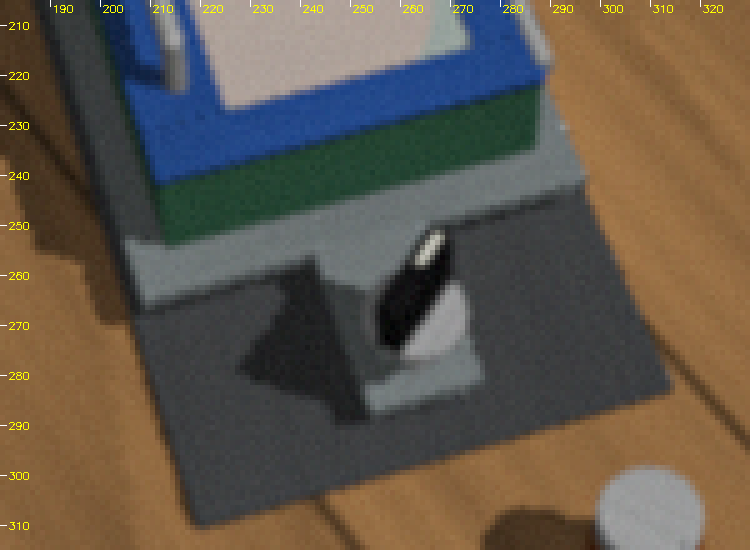

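```bash
cat > geo.py <<'E'
import numpy as np,pickle
from scipy.spatial.transform import Rotation as R
from scipy.optimize import least_squares
def proj(c,P):
    Rm=R.from_euler("xyz",c["rotation"],degrees=True).as_matrix()
    p=(np.atleast_2d(P)-c["origin"])@Rm
    s=np.c_[p[:,0]/-p[:,2],-p[:,1]/-p[:,2]]
    s=s*(1+c["k1"]*(s**2).sum(1,keepdims=True))
    K=c["intrinsics"];return s@K[:2,:2].T+K[:2,2]
def model(v):
    X,Y,yaw,scr,m,hx,py,px,gu=v   # hinge x, plate y offset, plate x offset
    M=R.from_euler("z",yaw).as_matrix()
    tilt=0.07*scr
    def W(p): return M@np.array(p)+[X,Y,0]
    def B(p): # bed tilt about x through (y=.135,z=.046): right side low for negative
        o=np.array([0,.135,.046]);return W(R.from_rotvec([-tilt,0,0]).apply(np.array(p)-o)+o)
    def G(p,a=None): # guard frame: origin hinge
        a=gu if a is None else a
        return B(R.from_rotvec([0,a,0]).apply(p)+[hx,0,.116])
    def K(p): return W(R.from_rotvec([0,0,-scr]).apply(p)+[0,-.2,0])
    return W,B,G,K
E
cat > fit.py <<'E'
from geo import *
d=pickle.load(open("a.pkl","rb"))
def pts(v):
    W,B,G,K=model(v);py,px=v[6],v[7]
    p={}
    p["RB"]=W([px+.125,py-.2,.008]);p["RF"]=W([px-.125,py-.2,.008]);p["LF"]=W([px-.125,py+.2,.008]);p["LB"]=W([px+.125,py+.2,.008])
    p["hl"]=G([-.18,.05,.046]);p["hr"]=G([-.18,-.05,.046])
    p["gfl"]=G([-.204,.102,.004]);p["gfr"]=G([-.204,-.102,.004])
    p["mark"]=G([-.13,.129,0],v[4])
    p["k0"]=K([.024,0,.114]);p["k1"]=K([0.008,0,.114]);p["k2"]=K([-0.026,0.0,.114])
    p["hinge"]=G([0,0,0]);p["ptr"]=G([-.13,.112,.003])
    return p
obs={"top":dict(RB=(343,214.5),RF=(318.5,306),LF=(174.5,263),hl=(211.5,254),hr=(256,267.5),gfl=(190.5,260),gfr=(272,283),mark=(187.3,217.5),k0=(316,246),k1=(320,252),ptr=(196,228)),
"side":dict(RF=(219,310),RB=(314,282.5),hl=(203.7,182.5),hr=(215,221),gfl=(191,180.),gfr=(212,241.5),mark=(217.8,150.3),k0=(266.5,251.5),k1=(262.5,258),ptr=(215.5,171))}
def res(v,full=False):
    p=pts(v);r=[];names=[]
    for n in obs:
        for k in obs[n]:
            e=proj(d[n],p[k])[0]-obs[n][k];r+=list(e);names.append((n,k,e.round(1)))
    return names if full else np.array(r)
if __name__=="__main__":
    s=least_squares(res,[.43,.1,-.26,-1,.7,.1,-.04,0,0],loss="soft_l1")
    v=s.x;np.save("v.npy",v);print(v.round(4),s.cost)
    for t in res(v,True):print(t)
    p=pts(v)
    W,B,G,K=model(v);print("grip",W([0,-.2,.1]),"handle",G([-.18,0,.04]),"mark",p["mark"],"hinge",p["hinge"],"LFtop",p["LF"])
E
python3 fit.py
```

```text
[ 0.5618  0.0982 -0.2837 -0.7863  0.4861  0.1071 -0.0392  0.003  -0.0044] 16.24789906364215
('top', 'RB', array([0.5, 0.1]))
('top', 'RF', array([0.4, 0.2]))
('top', 'LF', array([-3.1,  0.5]))
('top', 'hl', array([1.6, 1.1]))
('top', 'hr', array([-1.3, -0.3]))
('top', 'gfl', array([-0.2, -0.8]))
('top', 'gfr', array([ 0.4, -0. ]))
('top', 'mark', array([0.4, 0.2]))
('top', 'k0', array([0.3, 0. ]))
('top', 'k1', array([-0.4, -0.2]))
('top', 'ptr', array([-0.4,  0.4]))
('side', 'RF', array([0.1, 0.2]))
('side', 'RB', array([ 0.7, -0.6]))
('side', 'hl', array([-0.2, -0. ]))
('side', 'hr', array([-0.9, -8.3]))
('side', 'gfl', array([0. , 0.3]))
('side', 'gfr', array([-0.6,  0.2]))
('side', 'mark', array([1.7, 0.4]))
('side', 'k0', array([-0.6,  0.6]))
('side', 'k1', array([ 0.4, -0.9]))
('side', 'ptr', array([1.4, 0.2]))
grip [ 0.50580677 -0.09376676  0.1       ] handle [0.49000889 0.11312526 0.14760853] mark [0.58836207 0.21738041 0.17620581] hinge [0.66358428 0.06475625 0.10846745] LFtop [0.4897423 0.2867789 0.008    ]
```

Request:
apply_moves(
  targets=[0.8,-1.2,0.66,0,0,0.6,1,1.6,-2.4,1.32,0,0,1.2,1,2.4,-3.6,1.98,0,0,1.8,1,3.2,-4.8,2.64,0,0,2.4,1,4,-6,3.3,0,0,3,1],
)

```text
time: 1.7
ee_pos: [0.31, 0.3348, 0.3312]
tcp_rot: [180.0, 0.0, 178.0]
wrist_force: [0.4, 1.3, -0.1]
opening: 0.085
```

```bash
python3 -c "
from workcell import bot
o=bot.get_obs()
for k in('time','q','ee_pos','tcp_rot','wrist_force'):print(k,o[k])"
```

```text
time 1.7
q [ 4.71977056e+01 -4.27201208e+00  1.21870363e+01  1.06425056e+02
 -4.10746533e-03  4.91827351e+01]
ee_pos [0.3100394  0.33475514 0.33124518]
tcp_rot [1.79976960e+02 2.53273503e-02 1.78014964e+02]
wrist_force [ 0.43500189  1.26575669 -0.11672397]
```

Request:
apply_moves(
  targets=[0.65,-1.43,0,0,0,0.6,1,1.3,-2.86,0,0,0,1.2,1,1.95,-4.3,0,0,0,1.8,1,2.6,-5.7,0,0,0,2.4,1,3.27,-7.15,0,0,0,3,1],
)

```text
time: 2.2
ee_pos: [0.4079, 0.12, 0.3305]
tcp_rot: [180.0, 0.0, -164.0]
wrist_force: [1.2, 0.9, 0.3]
opening: 0.0857
```

Request:
apply_moves(
  targets=[0.65,-1.43,0,0,0,0.4,1,1.3,-2.86,0,0,0,0.8,1,1.95,-4.3,0,0,0,1.3,1,2.6,-5.7,-1,0,0,1.7,1,3.26,-7.17,-2,0,0,2.1,1],
)

```text
time: 2.7
ee_pos: [0.502, -0.086, 0.2765]
tcp_rot: [-179.9, 0.1, -151.5]
wrist_force: [0.3, 0.9, 0.2]
opening: 0.0855
```

Request:
apply_moves(
  targets=[0,0,-1.2,0,0,0,1,0,0,-2.4,0,0,0,1,0,0,-3.6,0,0,0,1,0,0,-3.6,0,0,0,1],
)

```text
time: 3.1
ee_pos: [0.4989, -0.0837, 0.1639]
tcp_rot: [179.7, -0.3, -151.6]
wrist_force: [-1.0, -0.4, 0.2]
opening: 0.0853
```

```bash
python3 - <<'E'
from look import *
d=snap("b");o=bot.get_obs();print(o["ee_pos"],o["tcp_rot"],o["wrist_force"],o["torque"])
a=cv2.imread("pics/b_side.png")[190:320,190:330];A=cv2.resize(a,None,fx=4,fy=4)
cv2.imwrite("pics/b_sc.png",A)
a=cv2.imread("pics/b_top.png")[190:310,260:400];A=cv2.resize(a,None,fx=4,fy=4)
cv2.imwrite("pics/b_tc.png",A)
E
```

```text
[ 0.50107576 -0.08391392  0.16952392] [ 1.79992834e+02 -9.47638797e-03 -1.51555667e+02] [0.05292582 0.3091567  0.89695168] [-0.01127716 -0.03607036 -0.02176191]
```

View pics/b_sc.png

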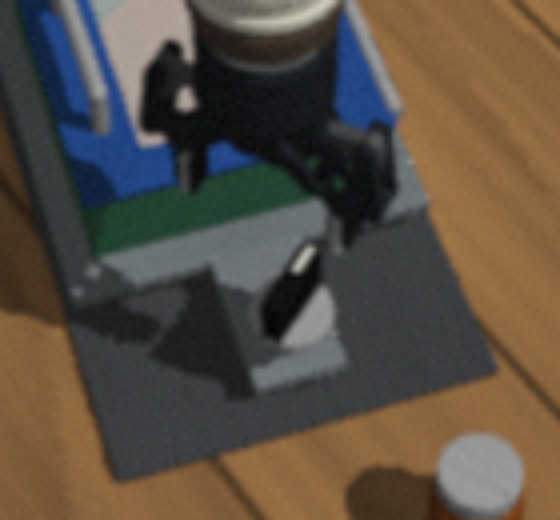

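View pics/b_tc.png

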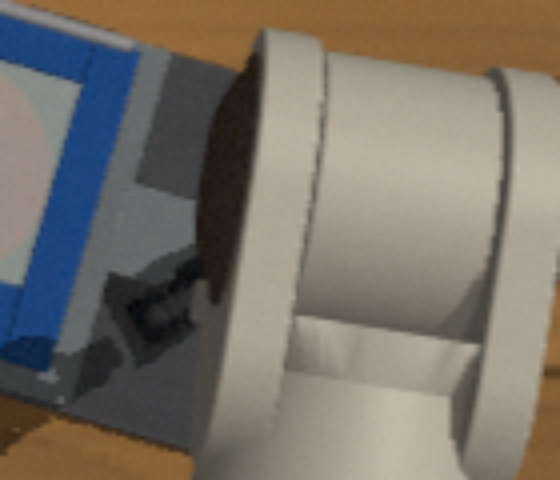

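Request:
apply_moves(
  targets=[0.16,-0.33,0,0,0,0,1,0.16,-0.33,-1,0,0,0,1,0.16,-0.33,-2,0,0,0,1,0.16,-0.33,-2.85,0,0,0,1,0.16,-0.33,-2.85,0,0,0,1],
)

```text
time: 3.7
ee_pos: [0.5056, -0.0942, 0.082]
tcp_rot: [179.9, -0.1, -151.6]
wrist_force: [-0.9, -0.6, 0.4]
opening: 0.0854
```

Request:
apply_moves(
  targets=[0,0,0,0,0,0,0.5,0,0,0,0,0,0,0,0,0,0,0,0,0,0,0,0,0,0,0,0,0],
  newtons=50,
)

```text
time: 4.1
ee_pos: [0.5067, -0.094, 0.0844]
tcp_rot: [-179.9, 0.1, -151.6]
wrist_force: [-0.2, -0.5, -0.4]
opening: 0.0281
```

Request:
apply_moves(
  targets=[0,0,0,0,0,0,0,0,0,0,0,0,0,0,0,0,0,0,0,0,0],
)

```text
time: 4.4
ee_pos: [0.5064, -0.0939, 0.084]
tcp_rot: [-180.0, 0.1, -151.5]
wrist_force: [-0.6, 0.3, 6.1]
opening: 0.0133
```

```bash
python3 -c "
from workcell import bot
o=bot.get_obs()
for k in('time','q','ee_pos','tcp_rot','wrist_force','torque','opening'):print(k,o[k])"
```

```text
time 4.4
q [-1.05026921e+01 -1.72741016e-01 -1.15381160e+01  7.85668111e+01
  1.95269466e-03 -3.89527773e+01]
ee_pos [ 0.50635609 -0.09386229  0.08395321]
tcp_rot [-1.79958885e+02  5.39641203e-02 -1.51549894e+02]
wrist_force [-0.58156722  0.28166176  6.07284104]
torque [0.0956088  0.20116294 0.08296691]
opening 0.013260266131265498
```

Request:
apply_moves(
  targets=[0,0,0,0,0,-0.8,0,0,0,0,0,0,-1.6,0,0,0,0,0,0,-2.4,0,0,0,0,0,0,-3.2,0,0,0,0,0,0,-4,0],
  newtons=60,
)

```text
time: 4.9
ee_pos: [0.506, -0.0926, 0.084]
tcp_rot: [179.9, 0.0, -175.7]
wrist_force: [-3.1, 9.3, 8.1]
opening: 0.0132
```

Request:
apply_moves(
  targets=[0,0,0,0,0,-0.8,0,0,0,0,0,0,-1.6,0,0,0,0,0,0,-2.4,0,0,0,0,0,0,-3.45,0,0,0,0,0,0,-3.45,0],
)

```text
time: 5.4
ee_pos: [0.5061, -0.0913, 0.084]
tcp_rot: [179.7, -0.0, 163.6]
wrist_force: [-1.5, 14.9, 8.1]
opening: 0.0134
```

Request:
apply_moves(
  targets=[0,0,0,0,0,0,0,0,0,0,0,0,0,0],
)

```text
time: 5.6
ee_pos: [0.5061, -0.0913, 0.0839]
tcp_rot: [179.7, -0.0, 163.9]
wrist_force: [-2.8, 15.7, 7.9]
opening: 0.0132
```

```bash
python3 - <<'E'
from look import *
d=snap("c");o=bot.get_obs();
for k in('time','q','ee_pos','tcp_rot','wrist_force','torque','opening'):print(k,o[k])
E
```

```text
time 5.7
q [-10.39295407  -0.19171926 -11.55383099  78.64639194   0.29027029
   5.75570516]
ee_pos [ 0.50609809 -0.09135411  0.08398551]
tcp_rot [ 1.79712046e+02 -3.75710576e-02  1.63851414e+02]
wrist_force [-2.02251388 15.25974544  8.19561097]
torque [ 2.88078435  0.4069928  -0.04825592]
opening 0.013155383510684775
```

View pics/c_side.png

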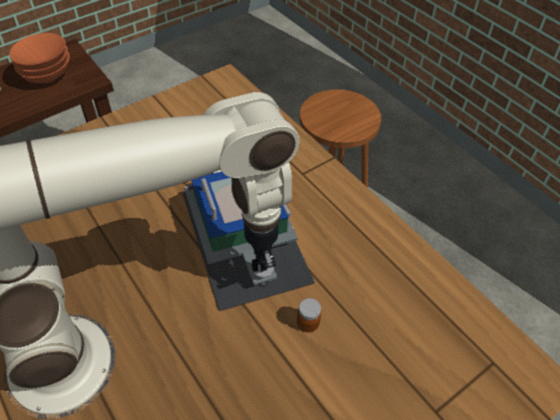

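Request:
apply_moves(
  targets=[0,0,0,0,0,0,0.5,0,0,0,0,0,0,1,0,0,0,0,0,0,1],
)

```text
time: 6.0
ee_pos: [0.506, -0.094, 0.083]
tcp_rot: [-180.0, -0.0, 163.7]
wrist_force: [-0.4, -0.3, -0.7]
opening: 0.0561
```

Request:
apply_moves(
  targets=[0,0,1,0,0,0,1,0,0,2.5,0,0,0,1,0,0,4,0,0,0,1,0,0,5.5,0,0,0,1,0,0,7,0,0,0,1],
)

```text
time: 6.5
ee_pos: [0.5057, -0.0941, 0.295]
tcp_rot: [-180.0, 0.0, 163.7]
wrist_force: [1.4, -0.3, 0.9]
opening: 0.0856
```

Request:
apply_moves(
  targets=[-1.4,0.2,0,0,0,0,1,-2.8,0.4,0,0,0,0,1,-4.2,0.6,0,0,0,0,1,-5.6,0.8,0,0,0,0,1,-6.9,1,0,0,0,0,1],
)

```text
time: 7.0
ee_pos: [0.2973, -0.0638, 0.293]
tcp_rot: [-180.0, 0.0, 163.7]
wrist_force: [0.3, -0.3, 1.0]
opening: 0.0853
```

```bash
python3 - <<'E'
from look import *
from geo import *
d=snap("e")
v=np.load("v.npy").copy();v[3]=0;v[8]=0
W,B,G,K=model(v)
def L(img,c,ps,col):
    q=[tuple(np.round(((proj(c,p)[0]-off+.0)*4)).astype(int)) for p in ps]
    for a,b in zip(q,q[1:]): cv2.line(img,a,b,col,1)
for n,off,(w,h) in(("top",np.array([165,165]),(190,145)),("side",np.array([175,120]),(150,145))):
    c=d[n];a=c["img"][off[1]:off[1]+h,off[0]:off[0]+w,::-1].copy();a=cv2.resize(a,None,fx=4,fy=4,interpolation=2)
    cv2.imwrite(f"pics/e_{n}_c.png",a)
    g=[G([-.204,y,.004]) for y in(.102,-.102)]+[G([0,y,.004]) for y in(-.102,.102)]
    L(a,c,g+g[:1],(0,255,0));L(a,c,[G([-.18,.05,.046]),G([-.18,-.05,.046])],(0,0,255))
    L(a,c,[K([.026,.007,.114]),K([.026,-.007,.114]),K([-.026,-.007,.114]),K([-.026,.007,.114]),K([.026,.007,.114])],(0,255,255))
    for y in(.121,.137):L(a,c,[G([-.141,y,.008],v[4]),G([-.119,y,.008],v[4]),G([-.119,y,-.008],v[4]),G([-.141,y,-.008],v[4]),G([-.141,y,.008],v[4])],(255,0,255))
    cv2.imwrite(f"pics/e_{n}_o.png",a)
E
```

```text
(no output)
```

View pics/e_top_o.png

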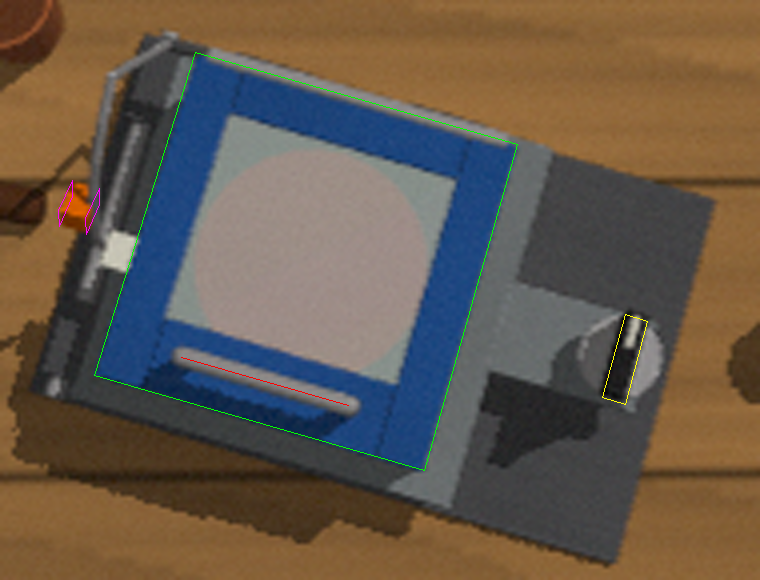

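View pics/e_side_o.png

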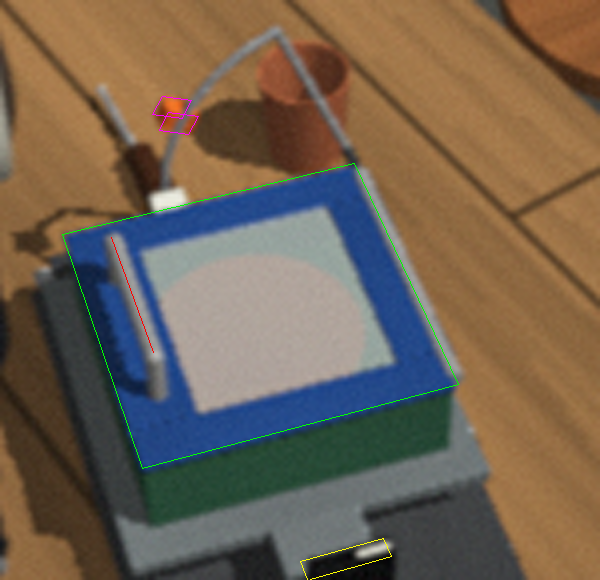

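View pics/e_side_c.png

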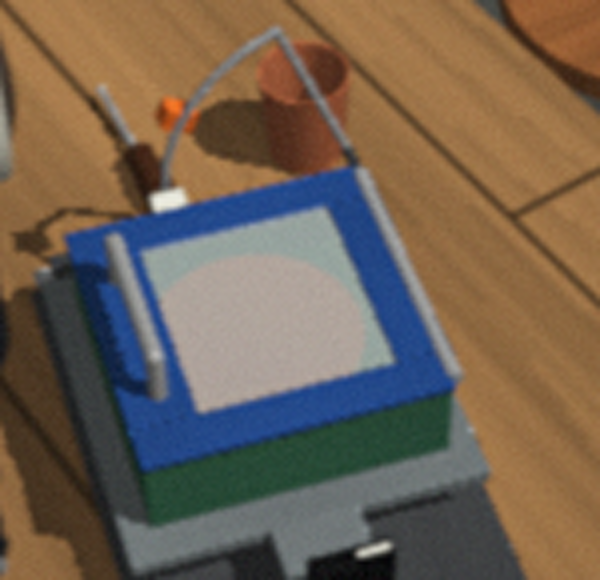

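View pics/e_top_c.png

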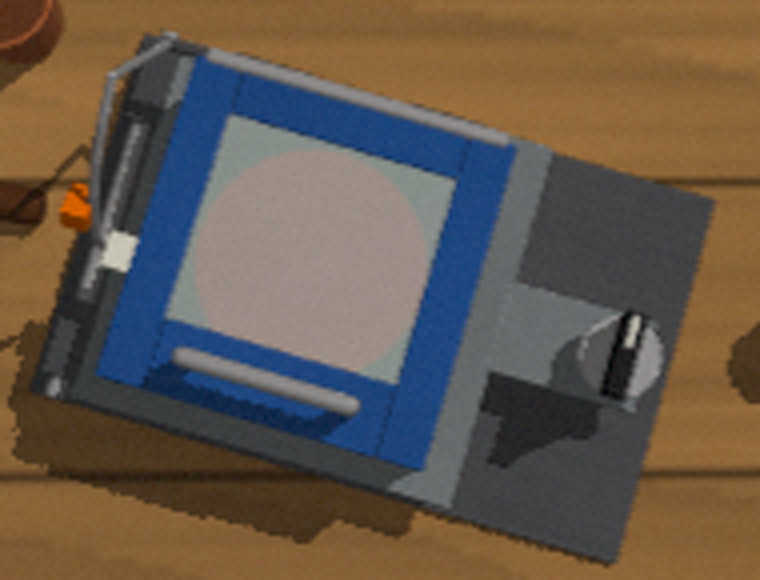

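```bash
python3 - <<'E'
import cv2
from geo import *
v=np.load("v.npy")
for tag,scr in(("a",v[3]),("e",0)):
    d=pickle.load(open(tag+".pkl","rb"))
    M={}
    for n in d:
        im=d[n]["img"].astype(int);m=(im[:,:,0]>150)&(im[:,:,0]-im[:,:,2]>100)&(im[:,:,1]-im[:,:,2]>20)
        w=np.zeros_like(m);box=(slice(205,230),slice(175,200)) if n=="top" else (slice(138,160),slice(208,230));w[box]=1
        m&=w;ys,xs=np.nonzero(m);print(tag,n,xs.min(),xs.max()+1,ys.min(),ys.max()+1,m.sum(),xs.mean()+.5,ys.mean()+.5);M[n]=m
    for mk in np.arange(.36,.64,.02):
        vv=v.copy();vv[3]=scr;W,B,G,K=model(vv);out=[]
        for n in d:
            P=np.array([G([-.13*1+0,.129,0],mk)*0+G([-.13+a*.011,.129+b*.008,c*.008],mk) for a in(-1,1) for b in(-1,1) for c in(-1,1)])
            h=cv2.convexHull((proj(d[n],P)*16).astype(np.int32)).astype(np.int32)
            z=np.zeros((420*1,560),np.uint8);cv2.fillConvexPoly(z,h,1,shift=4)
            ys,xs=np.nonzero(z)
            out+=[round((z&M[n]).sum()/(z|M[n]).sum(),2),round(xs.mean()+.5,1),round(ys.mean()+.5,1)]
        print(round(mk,2),out)
E
```

```text
a side 216 225 145 155 37 218.98648648648648 149.25675675675674
a top 182 191 212 220 38 186.81578947368422 216.8684210526316
0.36 [np.float64(0.07), np.float64(217.9), np.float64(155.6), np.float64(0.18), np.float64(188.2), np.float64(221.7)]
0.38 [np.float64(0.09), np.float64(218.2), np.float64(155.0), np.float64(0.21), np.float64(188.1), np.float64(221.0)]
0.4 [np.float64(0.12), np.float64(218.3), np.float64(154.2), np.float64(0.2), np.float64(188.3), np.float64(220.6)]
0.42 [np.float64(0.14), np.float64(218.7), np.float64(153.5), np.float64(0.22), np.float64(188.1), np.float64(220.0)]
0.44 [np.float64(0.18), np.float64(219.2), np.float64(152.8), np.float64(0.26), np.float64(188.2), np.float64(219.4)]
0.46 [np.float64(0.26), np.float64(219.4), np.float64(152.1), np.float64(0.28), np.float64(188.3), np.float64(218.8)]
0.48 [np.float64(0.29), np.float64(219.8), np.float64(151.4), np.float64(0.29), np.float64(188.3), np.float64(218.4)]
0.5 [np.float64(0.35), np.float64(220.3), np.float64(150.6), np.float64(0.3), np.float64(188.4), np.float64(217.7)]
0.52 [np.float64(0.34), np.float64
[... 1980 characters left out ...]
np.float64(0.35), np.float64(220.4), np.float64(147.2), np.float64(0.35), np.float64(185.3), np.float64(215.4)]
0.56 [np.float64(0.33), np.float64(220.8), np.float64(146.6), np.float64(0.36), np.float64(185.5), np.float64(214.7)]
0.58 [np.float64(0.29), np.float64(221.2), np.float64(145.7), np.float64(0.36), np.float64(185.3), np.float64(213.9)]
0.6 [np.float64(0.22), np.float64(221.7), np.float64(145.0), np.float64(0.34), np.float64(185.4), np.float64(213.3)]
0.62 [np.float64(0.16), np.float64(222.3), np.float64(144.4), np.float64(0.33), np.float64(185.4), np.float64(212.4)]
0.64 [np.float64(0.11), np.float64(222.7), np.float64(143.6), np.float64(0.28), np.float64(185.3), np.float64(211.7)]
```

```bash
python3 - <<'E'
from geo import *
from workcell import bot
v=np.load("v.npy");v[3]=0;v[8]=0
W,B,G,K=model(v)
for a in(0,.1,.2,.3,.4,.45,.5,.505,.55):print(a,G([-.18,0,.04],a).round(4))
o=bot.get_obs();print(o["time"],o["ee_pos"],o["tcp_rot"],o["q"])
E
```

```text
0 [0.4918 0.1186 0.156 ]
0.1 [0.4965 0.1173 0.1738]
0.2 [0.5029 0.1154 0.191 ]
0.3 [0.5109 0.1131 0.2074]
0.4 [0.5204 0.1103 0.2229]
0.45 [0.5257 0.1088 0.2303]
0.5 [0.5314 0.1071 0.2374]
0.505 [0.532  0.1069 0.2381]
0.55 [0.5374 0.1054 0.2442]
7.1 [ 0.29584982 -0.06350635  0.29460602] [-179.99652835    0.18187167  163.70871256] [-1.20993335e+01 -2.60179388e+01 -8.99751036e+00  1.06839297e+02
 -1.67568208e-02  4.19193300e+00]
```

Request:
apply_moves(
  targets=[0.4,0.4,0,0,0,1.2,1,0.8,0.8,0,0,0,2.4,1,1.2,1.2,0,0,0,3.6,1,1.6,1.6,0,0,0,4.8,1,2,2,0,0,0,6,1],
)

```text
time: 7.6
ee_pos: [0.36, -0.0035, 0.293]
tcp_rot: [-180.0, -0.0, -160.0]
wrist_force: [1.2, 0.1, -0.1]
opening: 0.0854
```

Request:
apply_moves(
  targets=[0.4,0.4,0,0,0,1.2,1,0.8,0.8,0,0,0,2.4,1,1.2,1.2,0,0,0,3.6,1,1.6,1.6,0,0,0,4.8,1,2,2,0,0,0,6,1],
)

```text
time: 8.1
ee_pos: [0.42, 0.0566, 0.2928]
tcp_rot: [-180.0, -0.0, -124.0]
wrist_force: [0.4, 0.0, 0.1]
opening: 0.0859
```

Request:
apply_moves(
  targets=[0.6,0.5,-0.2,0,0,1,1,1.2,1,-0.4,0,0,2,1,1.8,1.5,-0.7,0,0,3,1,2.4,2,-1,0,0,3,1,2.4,2,-1,0,0,3,1],
)

```text
time: 8.6
ee_pos: [0.4924, 0.1173, 0.2604]
tcp_rot: [179.8, -0.1, -106.2]
wrist_force: [-0.1, -0.2, -0.4]
opening: 0.0854
```

```bash
python3 -c "
from look import *
d=snap('f')
o=bot.get_obs()
for k in('time','q','ee_pos','tcp_rot','wrist_force'):print(k,o[k])
a=d['side']['img'][90:260,150:340,::-1];cv2.imwrite('pics/f_c.png',cv2.resize(a,None,fx=3,fy=3))"
```

```text
time 8.7
q [ 1.33087140e+01 -3.48170751e-01  8.07198749e+00  9.85181285e+01
 -1.20200077e-02 -6.04376570e+01]
ee_pos [0.49109598 0.1161076  0.26247219]
tcp_rot [ 1.79920714e+02 -5.87908131e-02 -1.06253578e+02]
wrist_force [ 0.18386252 -0.82544385  0.50672986]
```

View pics/f_c.png

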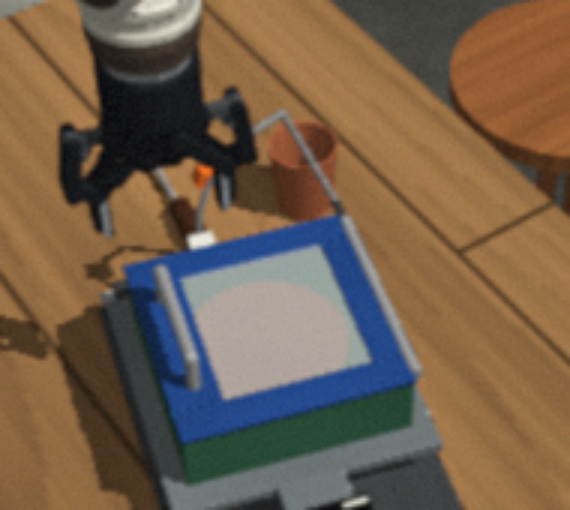

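Request:
apply_moves(
  targets=[0.03,0.07,-1,0,0,0,1,0.03,0.07,-2.2,0,0,0,1,0.03,0.07,-3.4,0,0,0,1,0.03,0.07,-4.2,0,0,0,1,0.03,0.07,-4.2,0,0,0,1],
)

```text
time: 9.2
ee_pos: [0.4901, 0.1173, 0.1346]
tcp_rot: [179.8, -0.1, -106.3]
wrist_force: [0.3, 0.9, 0.8]
opening: 0.0855
```

Request:
apply_moves(
  targets=[0,0,0,0,0,0,0.5,0,0,0,0,0,0,0,0,0,0,0,0,0,0,0,0,0,0,0,0,0,0,0,0,0,0,0,0],
  newtons=50,
)

```text
time: 9.7
ee_pos: [0.4922, 0.1183, 0.1377]
tcp_rot: [-180.0, 0.0, -106.3]
wrist_force: [-2.8, 0.6, 1.4]
opening: 0.0121
```

Request:
apply_moves(
  targets=[0,0,0,0,0,0,0,0,0,0,0,0,0,0,0,0,0,0,0,0,0],
)

```text
time: 10.0
ee_pos: [0.4917, 0.1185, 0.1375]
tcp_rot: [180.0, 0.0, -106.2]
wrist_force: [-4.5, 1.4, 4.9]
opening: 0.0105
```

Request:
apply_moves(
  targets=[0.07,-0.02,0.3,0,0,0,0,0.16,-0.04,0.59,0,0,0,0,0.26,-0.08,0.88,0,0,0,0,0.37,-0.11,1.17,0,0,0,0,0.5,-0.15,1.45,0,0,0,0],
)

```text
time: 10.5
ee_pos: [0.5058, 0.1142, 0.1808]
tcp_rot: [179.8, -0.0, -106.2]
wrist_force: [-8.0, 6.3, -1.9]
opening: 0.0101
```

Request:
apply_moves(
  targets=[0.14,-0.04,0.27,0,0,0,0,0.29,-0.08,0.53,0,0,0,0,0.45,-0.13,0.79,0,0,0,0,0.63,-0.19,1.03,0,0,0,0,0.74,-0.22,1.17,0,0,0,0],
)

```text
time: 11.0
ee_pos: [0.5273, 0.1078, 0.2169]
tcp_rot: [179.7, 0.0, -106.2]
wrist_force: [-16.3, 7.4, 4.1]
opening: 0.0103
```

Request:
apply_moves(
  targets=[0,0,0,0,0,0,0,0,0,0,0,0,0,0],
)

```text
time: 11.2
ee_pos: [0.5271, 0.1079, 0.2166]
tcp_rot: [179.7, 0.0, -106.2]
wrist_force: [-16.0, 6.9, 5.5]
opening: 0.0097
```

```bash
python3 -c "
from look import *
d=snap('g')
o=bot.get_obs()
for k in('time','q','ee_pos','tcp_rot','wrist_force','opening'):print(k,o[k])
a=d['side']['img'][110:260,170:320,::-1];cv2.imwrite('pics/g_c.png',cv2.resize(a,None,fx=4,fy=4,interpolation=2))
a=d['top']['img'][165:310,165:345,::-1];cv2.imwrite('pics/g_t.png',cv2.resize(a,None,fx=4,fy=4,interpolation=2))"
```

```text
time 11.3
q [ 11.491398     3.24725002   6.6060861   93.57582113   0.14720845
 -62.29850905]
ee_pos [0.52703486 0.10789128 0.21656355]
tcp_rot [ 1.79739453e+02  2.94660345e-02 -1.06210439e+02]
wrist_force [-16.69109974   7.16637956   5.42522523]
opening 0.010287358104539788
```

View pics/g_c.png

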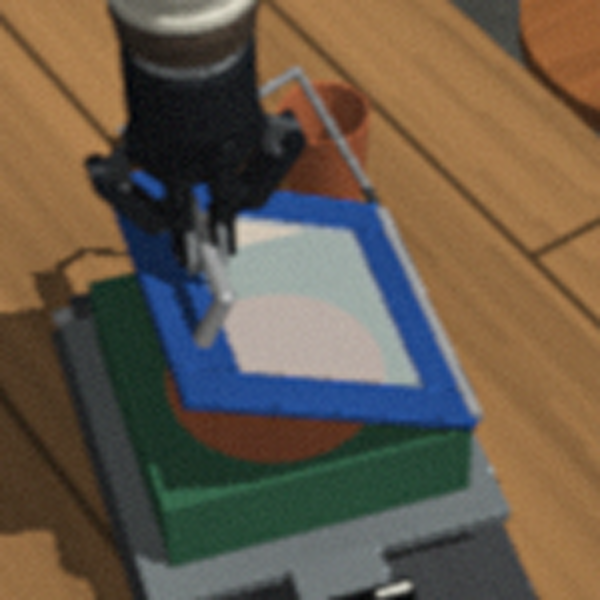

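View pics/g_t.png

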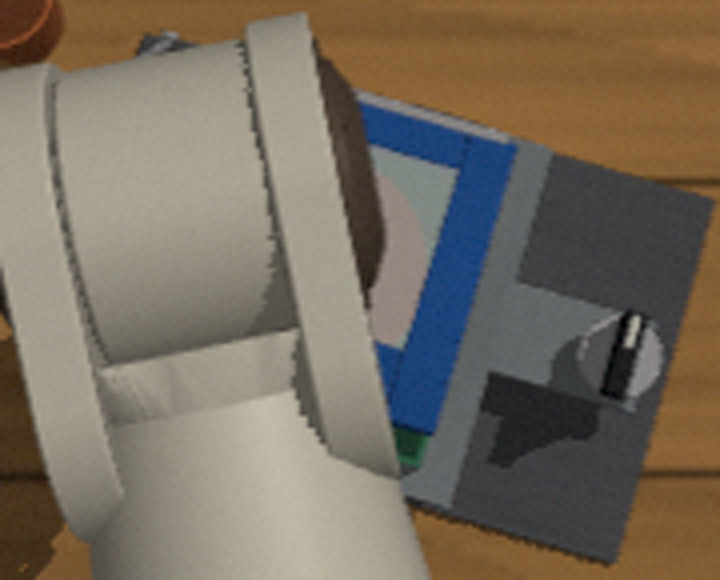

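```bash
cat > ov.py <<'E'
from geo import *
import cv2,sys
tag=sys.argv[1];angs=[float(x) for x in sys.argv[2:]]
d=pickle.load(open(tag+".pkl","rb"));v=np.load("v.npy");v[3]=0;W,B,G,K=model(v)
cols=[(0,255,0),(0,255,255),(0,0,255),(255,0,255)]
for n,off,(w,h) in(("top",np.array([165,165]),(190,145)),("side",np.array([170,110]),(150,145))):
    c=d[n];a=cv2.resize(c["img"][off[1]:off[1]+h,off[0]:off[0]+w,::-1],None,fx=4,fy=4,interpolation=2)
    for an,col in zip(angs,cols):
        for z in(.004,):
            P=np.array([G([-.204,.102,z],an),G([-.204,-.102,z],an),G([0,-.102,z],an),G([0,.102,z],an)])
            q=np.round((proj(c,P)-off)*4).astype(np.int32)
            cv2.polylines(a,[q],True,col,1)
            print(n,an,(q/4+off).tolist()[:2])
            q=np.round((proj(c,np.array([G([-.18,.05,.04],an),G([-.18,-.05,.04],an)]))-off)*4).astype(np.int32);cv2.polylines(a,[q],False,col,1)
    cv2.imwrite(f"pics/{tag}_{n}_ov.png",a)
E
python3 ov.py g .44 .5 .56
```

```text
top 0.44 [[184.5, 247.75], [273.75, 273.5]]
top 0.5 [[184.5, 245.0], [274.5, 271.0]]
top 0.56 [[184.5, 241.75], [275.5, 268.0]]
side 0.44 [[195.0, 153.25], [216.5, 212.25]]
side 0.5 [[196.75, 149.75], [218.5, 208.75]]
side 0.56 [[199.0, 146.25], [221.0, 205.0]]
```

View pics/g_side_ov.png

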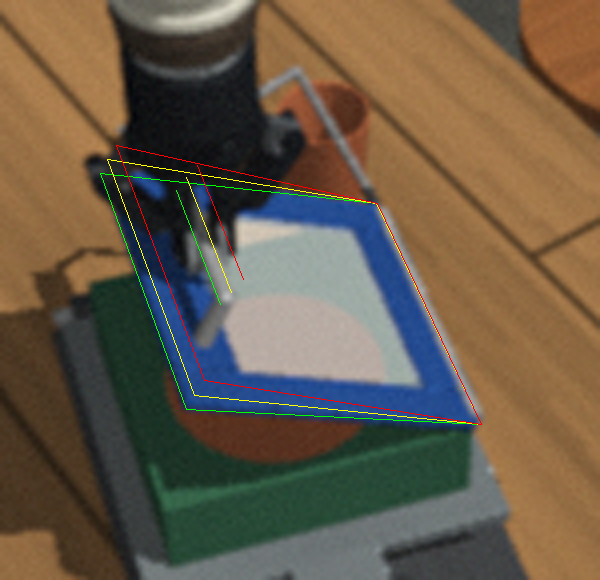

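View pics/g_top_ov.png

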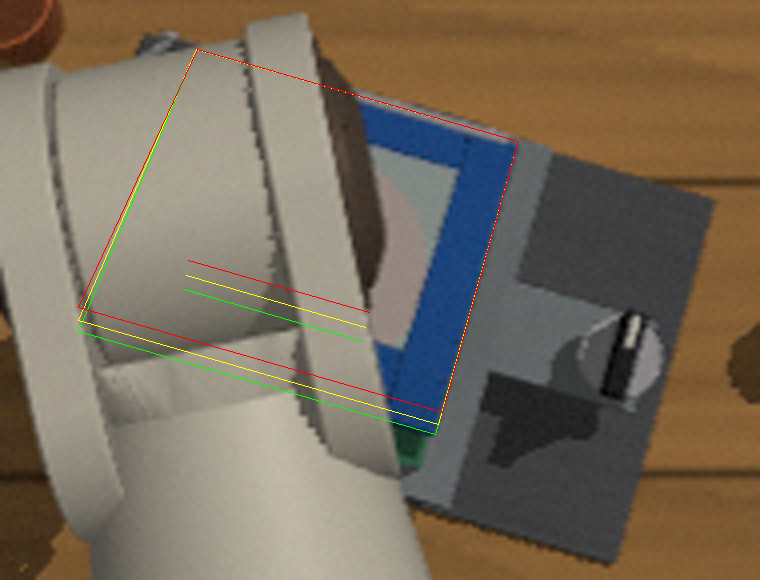

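Request:
apply_moves(
  targets=[0.08,-0.02,0.15,0,0,0,0,0.16,-0.05,0.3,0,0,0,0,0.16,-0.05,0.3,0,0,0,0,0.16,-0.05,0.3,0,0,0,0],
)

```text
time: 11.7
ee_pos: [0.5333, 0.106, 0.2247]
tcp_rot: [179.9, 0.0, -106.2]
wrist_force: [-6.0, 4.8, -2.5]
opening: 0.0105
```

```bash
python3 -c "
from look import *
d=snap('h')
o=bot.get_obs()
for k in('time','ee_pos','wrist_force','opening'):print(k,o[k])
for n in d:
  for q in ('mark','mark_tab','guard_handle'):print(n,q,[(r['box'],round(r['conf'],2)) for r in recognise(q,n)[:2]])
"; python3 ov.py h .46 .5 .54
```

```text
time 11.8
ee_pos [0.53322993 0.10606267 0.22461991]
wrist_force [-5.51258866  5.9204844  -3.53431013]
opening 0.010063963809686095
side mark []
side mark_tab []
side guard_handle [([198.8, 153.0, 289.4, 218.9], 0.86)]
top mark []
top mark_tab [([365.4, 232.5, 389.6, 254.8], 0.2)]
top guard_handle [([255.9, 189.3, 294.9, 270.3], 0.64)]
top 0.46 [[184.5, 247.0], [274.0, 272.75]]
top 0.5 [[184.5, 245.0], [274.5, 271.0]]
top 0.54 [[184.5, 242.75], [275.0, 269.0]]
side 0.46 [[195.5, 152.25], [217.0, 211.0]]
side 0.5 [[196.75, 149.75], [218.5, 208.75]]
side 0.54 [[198.25, 147.25], [220.0, 206.25]]
```

View pics/h_side_ov.png

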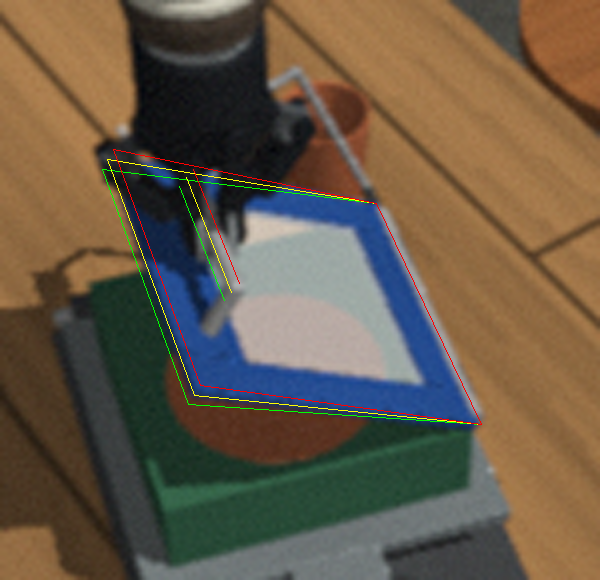

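View pics/h_top_ov.png

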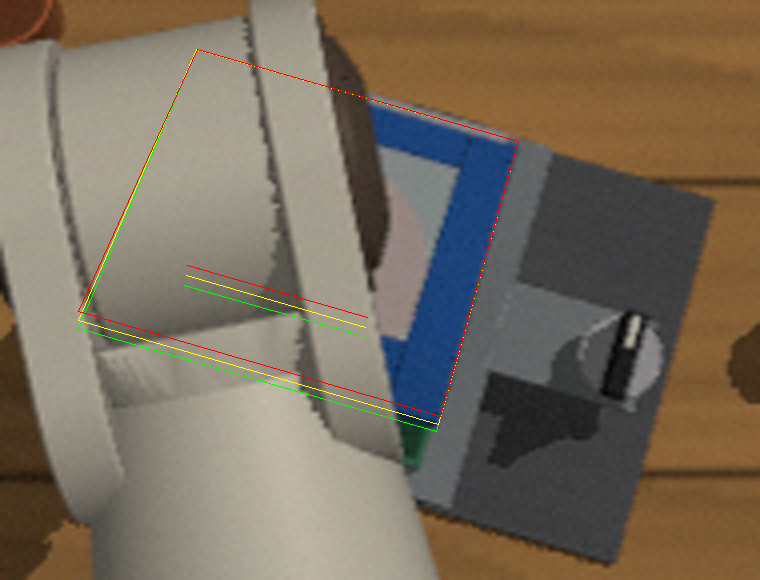

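```bash
python3 - <<'E'
import cv2
from geo import *
v=np.load("v.npy");out=[]
for tag,scr in(("a",v[3]),("e",0)):
    d=pickle.load(open(tag+".pkl","rb"));vv=v.copy();vv[3]=scr;W,B,G,K=model(vv)
    for n,x0,y0 in(("side",206,138),("top",174,204)):
        im=d[n]["img"][y0:y0+22,x0:x0+24,::-1];s=16
        for mk in(None,.47,.51,.55):
            a=cv2.resize(im,None,fx=8,fy=8,interpolation=cv2.INTER_NEAREST)
            if mk:
                P=np.array([G([-.13+i*.011,.129+b*.008,c*.008],mk) for i in(-1,1) for b in(-1,1) for c in(-1,1)])
                q=np.round((proj(d[n],P)-[x0,y0])*8).astype(np.int32)
                for i in range(8):
                    for j in range(i):
                        if bin(i^j).count("1")==1: cv2.line(a,tuple(map(int,q[i])),tuple(map(int,q[j])),(0,255,0),1)
            out.append(a)
rows=[np.hstack(out[i:i+4]) for i in range(0,16,4)]
img=np.vstack(rows);print(img.shape);cv2.imwrite("pics/tab.png",cv2.resize(img,(640,590)))
E
```

```text
(704, 768, 3)
```

View pics/tab.png

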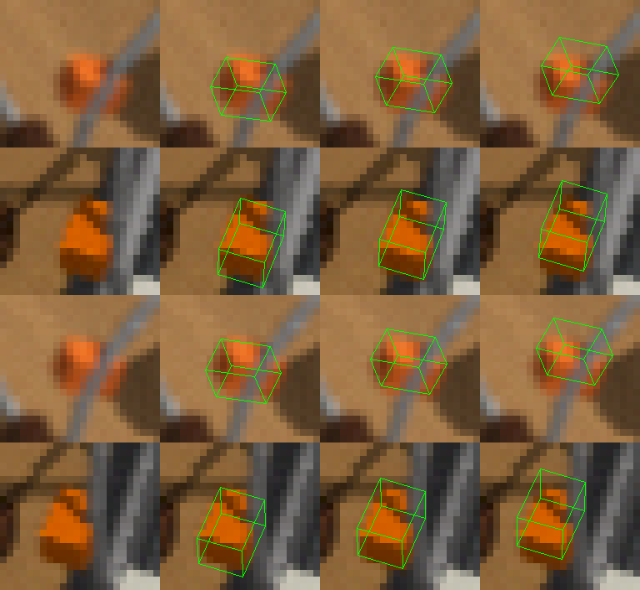

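```bash
python3 - <<'E'
from geo import *
d=pickle.load(open("h.pkl","rb"));v=np.load("v.npy");v[3]=0;v[8]=0;W,B,G,K=model(v)
for n,pe,ph in(("side",(224.25,223),(230.75,200.5)),("side",(273.75,210.5),(275.5,205.75)),("top",(264.5,261),(265.5,250.5))):
    s=least_squares(lambda u:proj(d[n],G([u[0],u[1],.004]))[0]-pe,[-.1,0])
    a=least_squares(lambda a:proj(d[n],G([s.x[0],s.x[1],.004],a[0]))[0]-ph,[.4])
    print(n,s.x,a.x,a.fun)
E
```

```text
side [-0.16057901 -0.07094654] [0.5005819] [0.37592952 0.24115435]
side [-0.03145849 -0.07257569] [0.50274762] [0.52258254 0.44709617]
top [-0.15933816 -0.07311135] [0.49118416] [1.25300189 0.31705122]
```

Request:
apply_moves(
  targets=[0,0,0,0,0,0,0,0,0,0,0,0,0,0,0,0,0,0,0,0,0,0,0,0,0,0,0,0,0,0,0,0,0,0,0],
)

```text
time: 12.6
ee_pos: [0.5332, 0.1061, 0.2246]
tcp_rot: [179.9, 0.0, -106.2]
wrist_force: [-6.3, 5.0, -3.3]
opening: 0.0101
```

```bash
python3 -c "
from look import *
d=snap('i')
o=bot.get_obs()
for k in('time','ee_pos','wrist_force','opening','qd'):print(k,o[k])
p=pickle.load(open('h.pkl','rb'))
for n in d: print(n,np.abs(d[n]['img'].astype(int)-p[n]['img']).mean())
print(bot.job_done())"
```

```text
time 12.7
ee_pos [0.5332294  0.10605048 0.22462054]
wrist_force [-5.89666222  4.76273012 -2.75994487]
opening 0.010355230834742057
qd [-0.02185166 -0.00290756 -0.02823175  0.10333368 -0.03219994 -0.10346329]
side 2.2578089569161
top 2.1809977324263037
the job is handed in; nothing more can be done
None
```

I turned the tilt-screw knob about 45° clockwise with the guard shut, then gripped the guard handle and lifted it to the orange mark. I handed the job in at 12.7 s with the gripper still holding it. No verdict is reported, so the checks below are my own.

- **Bed:** after the turn, the knob's bar lay along the machine's x within about 0.03 rad, which puts the bed within about 0.002 rad of level. The level-bed model matched both pictures, including the ones with the guard lifted.
- **Guard against mark:** I measured the guard at about 0.50 rad (0.49 to 0.50 across three window corners). The mark is at about 0.50 rad, with an uncertainty of about 0.02. With the guard up, the gripper hid the pointer and the tab in both views. So this match comes from the fitted model, not from seeing the pointer on the mark.
- **One disagreement:** working the guard angle out from the tool position gave 0.515 to 0.54 rad, probably because the bar slid slightly in the pads. I relied on the pictures; either way it is within the 0.06 rad allowed of the mark.
- **Hold:** the grip was set to 50 N, and wrist force stayed at about 8 N. The tool pose was steady over the last second.
- **Cup, jar and graver:** I did not touch them and kept well clear, but I did not measure their positions again at the end.

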